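Clamp the matching filters in the delivery carrier

ROBOT

A 6-joint arm with a two-finger parallel gripper is mounted at the origin on the work surface. World frame = base frame: x ahead of the robot, y to its left, z up, the work surface at z = 0. Lengths are in m, angles in rad, forces in N, time in s.
With the tool pointing down it reaches from about 0.35 to 0.775 m from the base axis. Payload 7.3 kg.
Tool frame: the origin (TCP) lies at the centre of the arm's flange, where the gripper is bolted on; the fingertips stand 178 mm ahead of it and the grasp point (between the pads) lies 159 mm ahead of it; z points along the fingers, y is the line along which they close (so a half turn about z gives the same grasp; the last joint's range is limited). The gripper opens to 92 mm and grips with 3 to 60 N. Pads are 19 mm wide; open, the fingers measure 130 mm over their backs; the gripper's body (75 mm by 190 mm) begins 47 mm behind the grasp point.
Start: joints at [-1.253, 0.342, 1.524, -0, 1.275, -0.146], TCP at [0.235, -0.47, 0.405] pointing down, gripper open.
Joint ranges: [-2.53, 2.53], [-0.77, 2.02], [0.04, 2.7], [-1, 4.14], [0.28, 2.66], [-3.11, 3.11]. Speed limits (rad/s): [2.57, 2.57, 3.14, 3.14, 3.14, 3.14].

INTERFACE

Orientations are given as [roll, pitch, yaw] about the fixed x, y, z axes, in that order (R = Rz(yaw) Ry(pitch) Rx(roll)).
In Python, from cell import telemetry, vision, ticket gives the robot as it stands.
- The arm moves only by the shell command python3 -m crank 'ROWS' [FORCE]. ROWS is JSON, a list of rows, each a list of 5 numbers: the gripper command: -1 is shut, 1 is fully open, values between are in proportion, then the shift along the tool's x, y, z in mm, then the turn about the tool's z in rad. In form: [[fingers, dx, dy, dz, roll], ...]. A call has 1 to 12 rows; each row is the pose to reach, as a shift and turn from the pose commanded when the call began, along the tool's axes at that moment; what a row does not reach only later rows make up. A row lasts 1/12 s, in which the tool goes at most 41.7 mm and 7.16 degrees, less where a joint would pass 70% of its speed; a pose out of reach is approached as far as the arm can. A call with a gripper value outside its range is refused whole. The fingers move at their own pace and stop on an object; FORCE is the grip in N (left out, the last holds). Time passes only in rows, so rows that repeat a pose let the fingers close. It gives the time, the measured TCP pose, the force, the opening and the grip force at its end, in the units of the state.
- telemetry.observe(): the state, without advancing time (a new reading comes with each control period).
- vision.read_camera(name): name is "scene" or "top" or "wrist"; returns (picture, depth): 420x560x3 uint8, red, green, blue; 420x560 float32, m along the optical axis (not along the pixel's ray), 0 where there is no reading.
- vision.get_calibration(name): a dict with "camera_matrix" (3x3 intrinsics, pixels), "rvec" (rotation vector, rad) and "tvec" (3), from world to camera coordinates, as OpenCV has them. Camera axes: x right, y down, z forward; pixel columns grow to the right and rows downward; lengths in m; the calibration is good to about 2 mm. A picture is of the moment at which its call begins: read the wrist's pose just before it. get_calibration takes no time and is no camera call; for the wrist camera it gives the pose at the moment of the call.
- ticket.hand_in(): hands the job in; it is judged then, once.
The state is a dict: "time": time; "qpos": joint angles; "qvel": joint speeds; "joint_efforts": joint torques, N m; "tool_pos": TCP position; "tool_rot": TCP orientation; "contact_force": force on the tool from outside, world axes, zero at the start; "torque": the same for the moment, N m; "opening": finger opening in m; "grip_force": force on a finger pad.
Only numpy, scipy, OpenCV 4.12 (cv2) and the standard library are available. Lean on these libraries where they do the work, as an engineer would, in place of code of your own. Each camera call takes 0.05 s, during which the arm holds its last target. There are 200 camera calls.

TASK

The old filter standing in the carrier's trough shows which kind the customer needs, tall or short: take it out and stand it upright on the middle of the black rubber mat, and stand all the new filters of that kind that are on the counter upright in a row in the trough, between its two cheeks (open them first with the turnbuckle if the row would not fit). Then turn the turnbuckle's sleeve by its spokes so that both cheeks draw in together until they press on the row from both ends and the filters stand tight, and let go. Leave the filters of the other kind out of the carrier, and the old filter in the carton and the other things on the counter where they are.

Things in the scene. Friction and masses are not known exactly. Their poses are not given: they have to be found in the camera images.
- carrier: the fixed delivery carrier: base plate 6 mm thick, with a straight trough and, 135 mm further along carrier +x (the side away from the robot), a turnbuckle parallel to the trough. Origin: under the trough's centre, at counter level; y runs along the trough and along the turnbuckle's axis, x across, z up
- trough_mid (a point): middle of the trough's floor (6 mm above the counter), axes as the carrier's. The trough is 260 mm long along y and 58 mm wide between two low rails (5 mm thick) whose tops are 20 mm above its floor; a row of up to three 50 mm filters stands in it side by side along y
- screw_axis (a point): centre of the turnbuckle sleeve, on its axis, 75 mm above the counter, 135 mm in carrier +x from the trough's middle line; axes as the carrier's
- sleeve (a joint): turn of the turnbuckle's steel sleeve about carrier +y, rad, 0 to 16. Increasing = tightening: the upper spokes go in carrier +x, away from the trough. Each rad draws both cheeks in 3.5 mm (opposite threads): each inner face is 0.100 m - 0.0035 m x value from the trough's middle. Takes about 0.15 N m (3 N at 50 mm) to turn and stays where it is left; pushing the cheeks does not turn it
- spoke_end (a point): centre of the 14 mm ball at the end of one of the four spokes, 60 mm from the axis. The spokes, 10 mm bars, stick out from the sleeve's middle at right angles to its axis, 90 degrees apart; at sleeve value 0 this one points straight up and another in carrier +x; at value v this one leans v rad from vertical towards carrier +x. Push along the arc: level pushing on a spoke that leans towards the finger binds
- cheek_left: grey sliding cheek on the carrier +y side: plate 52 mm wide across the trough, 12 mm thick, standing over the trough floor up to 70 mm above the counter, with an arm and a 91 mm tall lug at the turnbuckle. Origin: middle of the inner face, at counter level; slides along carrier y only
- cheek_right: the same cheek on the carrier -y side, mirrored
- returns_mat: fixed square black rubber mat, 110 x 110 x 3 mm, empty, to the left of and beyond the carrier: where the customer's old filter is to stand; origin under its centre
- mat_mid (a point): centre of the returns mat's top
- carton: fixed open cardboard carton, 160 x 160 x 45 mm, floor 6 mm thick, on the far right of the counter, with another returned old filter in it that has nothing to do with this order; origin under its centre
- old_tall: an old tall filter, white can 50 mm in diameter and 90 mm tall, standing at the start either in the trough near its middle or in the carton; origin at the centre of its underside
- old_short: an old short filter, white can 50 mm in diameter and 60 mm tall, standing in the other of these two places; origin at the centre of its underside
- tall1: one new tall filter: upright white can, 50 mm in diameter, 90 mm tall, about 0.3 kg with a heavy base, standing on the counter at the start; origin at the centre of its underside, z along the can; may be absent
- tall2: one new tall filter: upright white can, 50 mm in diameter, 90 mm tall, about 0.3 kg with a heavy base, standing on the counter at the start; origin at the centre of its underside, z along the can; may be absent
- tall3: one new tall filter: upright white can, 50 mm in diameter, 90 mm tall, about 0.3 kg with a heavy base, standing on the counter at the start; origin at the centre of its underside, z along the can; may be absent
- short1: one new short filter: upright white can, 50 mm in diameter, 60 mm tall, about 0.3 kg with a heavy base, standing on the counter at the start; origin at the centre of its underside, z along the can; may be absent
- short2: one new short filter: upright white can, 50 mm in diameter, 60 mm tall, about 0.3 kg with a heavy base, standing on the counter at the start; origin at the centre of its underside, z along the can; may be absent
- short3: one new short filter: upright white can, 50 mm in diameter, 60 mm tall, about 0.3 kg with a heavy base, standing on the counter at the start; origin at the centre of its underside, z along the can; may be absent
- wrench: combination wrench, a bystander on the counter
- bearing: steel ring bearing, 72 mm across, a bystander on the counter
- bush: black rubber bush, 44 mm across, 50 mm tall, a bystander on the counter
- part_box: cardboard parts box, 70 x 110 x 50 mm, a bystander on the counter
- oil: grey oil bottle, 70 mm across, 190 mm tall, a bystander on the counter
- pot: white cup, 70 mm across, a bystander on the counter
Things that resemble listed ones, but are neither listed nor needed, are in the scene too. What is shaped like the short1 but green is not meant. Leave any yellow look-alike of the old_short alone.

How it is judged:
By the outcome, as a careful person would: the job done as asked, in the order asked, and still so for the second after the job is handed in, with the robot touching nothing.
Of tall1, tall2, tall3 only 2 to 3 are there at a start; the rules pass over those that are not, and their reading is None.
Of short1, short2, short3 only 2 to 3 are there at a start; the rules pass over those that are not, and their reading is None.
At some moment in a run one of tall1, short1, tall2, short2, tall3, short3 may be knocked a few centimetres aside while the robot is not near it.
It also fails if it takes over 210 s, if anything falls off the work surface, if the arm or the gripper's body presses on something with over 40 N, if the wrist force passes 120 N, or if a joint passes its speed limit or range.

## Working session

There is one attempt and no reset: what is moved stays moved. The work goes in short steps, Python scripts to look and compute and a shell command to move; the robot and the scene stay as the last step left them, time stands still between calls to the robot, and variables do not carry over. Pictures are saved under pics/ and viewed, at most 14 in all, crops included, and the job is handed in when it is done.

```bash
ls; mkdir -p pics; python3 - <<'E'
from cell import telemetry, vision
import cv2,numpy as np
s=telemetry.observe();print({k:np.round(v,3).tolist() for k,v in s.items()})
for n in("scene","top"):
    p,d=vision.read_camera(n);cv2.imwrite(f"pics/{n}0.png",p[:,:,::-1]);np.save(f"pics/{n}0.npy",d);np.save(f"pics/{n}0c.npy",p)
    c=vision.get_calibration(n);print(n,c, (d>0).mean())
E
```

```text
pics
{'time': 0.0, 'qpos': [-1.253, 0.343, 1.525, -0.0, 1.275, -0.146], 'qvel': [0.0, -0.0, 0.002, 0.0, -0.003, 0.0], 'joint_efforts': [-0.0, -43.124, -24.422, 0.072, 0.056, -0.0], 'tool_pos': [0.235, -0.469, 0.404], 'tool_rot': [-3.14, -0.0, 0.464], 'contact_force': [0.24, -0.095, 0.009], 'torque': [-0.023, -0.034, 0.015], 'grip_force': 0.0, 'opening': 0.092}
scene {'camera_matrix': array([[448.70809282,   0.        , 283.55181777],
       [  0.        , 448.70809282, 218.27794446],
       [  0.        ,   0.        ,   1.        ]]), 'rvec': array([ 0.78843839,  2.5773864 , -1.06773605]), 'tvec': array([ 0.43676963, -0.16773416,  1.49376555])} 0.9959821428571428
top {'camera_matrix': array([[437.7653464 ,   0.        , 271.9919154 ],
       [  0.        , 437.7653464 , 212.18795714],
       [  0.        ,   0.        ,   1.        ]]), 'rvec': array([ 2.15690949, -2.05792962,  0.21078948]), 'tvec': array([0.01863972, 0.55541755, 1.50483569])} 0.9958630952380952
```

View pics/scene0.png

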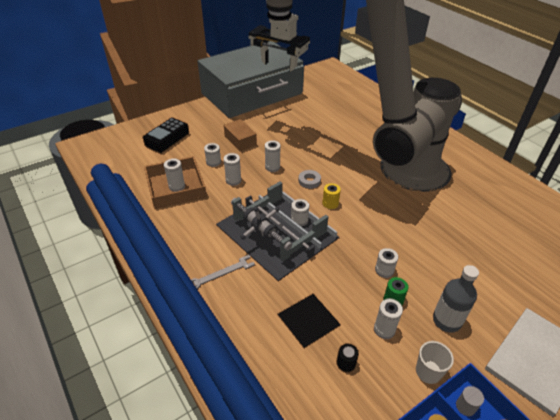

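View pics/top0.png

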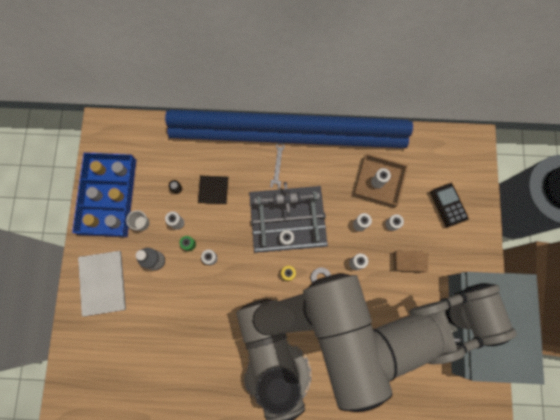

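The scene view shows white cans at (174,173) in the carton, (300,210) in the trough, and (212,154), (232,168), (272,155), (386,262), (389,318) on the counter. The yellow (332,196) and green (396,290) look-alikes are to be left alone. The top view shows the same cans at (381,177), (287,238), (396,222), (363,221), (360,261), (208,257) and (172,219). The mat is at (213,190) and the carrier at (287,218), with its spokes at about (290,198).

```bash
cat > h.py <<'E'
import cv2,numpy as np
from cell import telemetry,vision
def cal(n):
    c=vision.get_calibration(n);R=cv2.Rodrigues(np.array(c["rvec"]))[0];return c["camera_matrix"],R,np.array(c["tvec"])
def cloud(d,C):
    K,R,t=C;v,u=np.mgrid[:d.shape[0],:d.shape[1]]
    P=np.stack([(u-K[0,2])/K[0,0]*d,(v-K[1,2])/K[1,1]*d,d],-1)
    return (P-t)@R          # world points per pixel
def onplane(uv,z,C):
    K,R,t=C;uv=np.atleast_2d(uv).astype(float)
    r=np.c_[(uv-K[:2,2])/[K[0,0],K[1,1]],np.ones(len(uv))]@R;o=-R.T@t
    return o+r*((z-o[2])/r[:,2])[:,None]
def proj(P,C):
    K,R,t=C;return cv2.projectPoints(np.atleast_2d(P).astype(float),cv2.Rodrigues(R)[0],t,K,None)[0].reshape(-1,2)
def snap(n,name=None):
    C=cal(n);p,d=vision.read_camera(n)
    if name:cv2.imwrite(f"pics/{name}.png",p[:,:,::-1])
    return p,d,C
E
python3 - <<'E'
from h import *
px={'top':dict(carton=(381,177),trough=(287,238),A=(396,222),B=(363,221),Cc=(360,261),D=(208,257),E=(172,219),green=(187,243),yel=(288,272)),
'scene':dict(carton=(174,173),trough=(300,210),A=(212,154),B=(232,168),Cc=(272,155),D=(386,262),E=(389,318),green=(396,290),yel=(332,196))}
for n in px:
    p=np.load(f"pics/{n}0c.npy");d=np.load(f"pics/{n}0.npy");C=cal(n);W=cloud(d,C)
    print(n,'table z',np.round(np.median(W[200:300,230:250,2]),4))
    for k,(u,v) in px[n].items():
        w=W[v-22:v+22,u-16:u+16].reshape(-1,3)
        c0=np.median(W[v-3:v+4,u-3:u+4].reshape(-1,3),axis=0)
        m=(w[:,2]>.03)&(np.linalg.norm(w[:,:2]-c0[:2],axis=1)<.05)
        zt=np.percentile(w[m,2],95); t=w[m&(w[:,2]>zt-.008)]
        (cx,cy),r=cv2.minEnclosingCircle(t[:,:2].astype(np.float32))
        print(k,'ztop',zt.round(4),'mid',((t[:,:2].max(0)+t[:,:2].min(0))/2).round(4),'circ',round(cx,4),round(cy,4),round(r,4),len(t))
# carrier & mat from top
p=np.load("pics/top0c.npy");C=cal('top');W=cloud(np.load("pics/top0.npy"),C)
hs=cv2.cvtColor(p,cv2.COLOR_RGB2HSV)
m=((hs[...,2]<45)).astype(np.uint8);m[:, :195]=0;m[:,235:]=0;m[:170]=0;m[210:]=0
c=max(cv2.findContours(m,0,2)[0],key=cv2.contourArea);r=cv2.minAreaRect(c);print('mat',r,onplane(r[0],.003,C),onplane(cv2.boxPoints(r),.003,C).round(3).tolist())
a=p[150:290,220:360];cv2.imwrite('pics/cropc.png',cv2.resize(a[:,:,::-1],None,fx=4,fy=4,interpolation=cv2.INTER_CUBIC))
E
```

```text
top table z -0.0008
carton ztop 0.1 mid [ 0.6977 -0.3402] circ 0.6981 -0.34 0.0252 130
trough ztop 0.0728 mid [ 0.4653 -0.0086] circ 0.4656 -0.0087 0.0251 99
A ztop 0.0652 mid [ 0.5402 -0.3948] circ 0.5407 -0.3945 0.0246 104
B ztop 0.0944 mid [ 0.5325 -0.2748] circ 0.5329 -0.2743 0.0248 129
Cc ztop 0.0955 mid [ 0.3911 -0.2637] circ 0.39 -0.2632 0.0254 132
D ztop 0.0645 mid [0.385  0.2622] circ 0.3852 0.2624 0.0246 122
E ztop 0.0942 mid [0.5085 0.3942] circ 0.5095 0.3936 0.0252 130
green ztop 0.0643 mid [0.4305 0.3433] circ 0.4308 0.3436 0.0246 126
yel ztop 0.0656 mid [ 0.3414 -0.0191] circ 0.3412 -0.0191 0.0247 117
scene table z 0.0018
carton ztop 0.0959 mid [ 0.7003 -0.3418] circ 0.7011 -0.3424 0.0268 155
trough ztop 0.0667 mid [ 0.468  -0.0097] circ 0.4691 -0.0095 0.0266 182
A ztop 0.0603 mid [ 0.5442 -0.3935] circ 0.5445 -0.3944 0.0261 125
B ztop 0.0901 mid [ 0.5366 -0.2779] circ 0.5375 -0.2771 0.027 144
Cc ztop 0.09 mid [ 0.3944 -0.2657] circ 0.3976 -0.2639 0.0283 129
D ztop 0.0614 mid [0.3873 0.2633] circ 0.388 0.2629 0.026 241
E ztop 0.0909 mid [0.5127 0.393 ] circ 0.5127 0.3937 0.0266 350
green ztop 0.0613 mid [0.4347 0.3426] circ 0.4341 0.3417 0.027 289
yel ztop 0.0609 mid [ 0.3445 -0.0193] circ 0.3445 -0.0182 0.0273 160
mat ((212.70518493652344, 189.51206970214844), (24.839414596557617, 24.07602882385254), 3.3664605617523193) [[0.64181006 0.27112468 0.003     ]] [[0.596, 0.317, 0.003], [0.689, 0.319, 0.003], [0.688, 0.225, 0.003], [0.595, 0.224, 0.003]]
```

View pics/cropc.png

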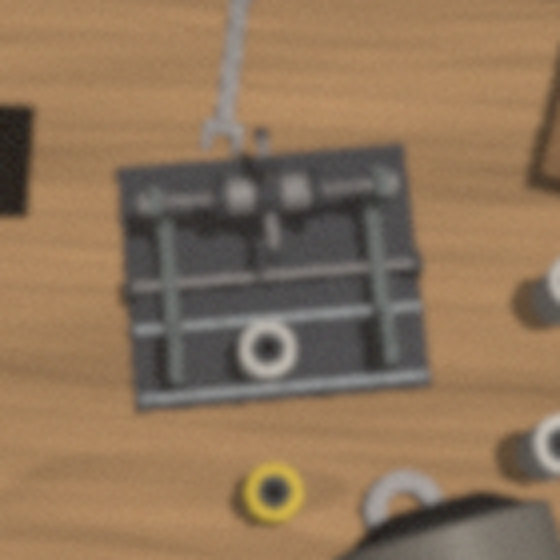

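The trough filter's top is at about 66–73 mm (60 mm can on a 6 mm floor) and the carton filter's at about 96–100 mm, so the order is for **short** filters.

Things that could be taken for them, by top-view pixel:
- **New short white:** A (396,222) and D (208,257).
- **Old short, in the trough:** (287,238).
- **Tall, leave:** B (363,221), C (360,261), E (172,219), and the old tall in the carton (381,177).
- **Look-alikes, leave:** green (187,243) and yellow (288,272).

Next I work out a wrist look over the carrier.

```bash
cat >> h.py <<'E'
def shift(x,y,z,yaw=None,frm=None):
    "rows' dx,dy,dz (mm), roll to bring TCP to x,y,z,yaw (tool down)"
    s=telemetry.observe();p=np.array(s["tool_pos"] if frm is None else frm[:3]);w=s["tool_rot"][2] if frm is None else frm[3]
    d=np.array([x,y,z])-p;c,n=np.cos(w),np.sin(w)
    r=0 if yaw is None else (w-yaw+np.pi)%(2*np.pi)-np.pi
    return np.round([1e3*(d[0]*c+d[1]*n),1e3*(d[0]*n-d[1]*c),-1e3*d[2],r],3)
E
python3 - <<'E'
from h import *
K,R,t=cal('wrist');s=telemetry.observe();print('cam',(-R.T@t).round(3),'fwd',R[2].round(3),'right',R[0].round(3),K[0,0])
p=np.load("pics/top0c.npy");C=cal('top');hs=cv2.cvtColor(p,cv2.COLOR_RGB2HSV)
m=((hs[...,2]<75)&(hs[...,1]<110)).astype(np.uint8);m[:, :192]=0;m[:,236:]=0;m[:168]=0;m[212:]=0
c=max(cv2.findContours(m,0,2)[0],key=cv2.contourArea);r=cv2.minAreaRect(c);print('mat',r,onplane(r[0],.003,C))
# near rail line on top, z=.026
print('rail/plate', onplane(np.array([(138,403),(430,378),(120,168),(402,146)])/4+[220,150],.02,C).round(3))
print(shift(.42,0,.42,.08))
E
```

```text
cam [ 0.308 -0.433  0.384] fwd [-0.27  -0.133 -0.954] right [ 0.446 -0.895 -0.001] 357.3220595439415
mat ((212.67257690429688, 189.41151428222656), (27.073232650756836, 26.54108238220215), 3.814074993133545) [[0.64219224 0.27127589 0.003     ]]
rail/plate [[ 0.418  0.101  0.02 ]
 [ 0.452 -0.16   0.02 ]
 [ 0.634  0.13   0.02 ]
 [ 0.667 -0.13   0.02 ]]
[ 375.609 -336.995  -15.889    0.384]
```

```bash
python3 -c "
from h import *;print(shift(.53,0,.42,.128))"
python3 -m crank '[[1,37,-22,0,0],[1,75,-45,0,0.05],[1,113,-67,-2,0.1],[1,150,-90,-4,0.15],[1,188,-113,-6,0.2],[1,225,-136,-8,0.25],[1,262,-158,-10,0.3],[1,300,-181,-12,0.336],[1,338,-204,-14,0.336],[1,375,-226,-15,0.336],[1,412,-249,-15,0.336],[1,440,-270,-15,0.336]]'
python3 -c "
from h import *;print(shift(.53,0,.42,.128))"
```

```text
[ 4.73987e+02 -2.87783e+02 -1.58890e+01  3.36000e-01]
time: 1.1
tool_pos: [0.5004, -0.0438, 0.4196]
tool_rot: [3.141, -0.0, 0.128]
contact_force: [0.4, -0.9, 0.5]
opening: 0.0914
grip_force: 0.0
[ 34.947 -39.708  -0.446  -0.   ]
```

```bash
python3 -m crank '[[1,17,-20,0,0],[1,35,-40,0,0],[1,35,-40,0,0]]'
python3 - <<'E'
from h import *
p,d,C=snap('wrist','w1');np.save('pics/w1d.npy',d);np.save('pics/w1c.npy',p);import pickle;pickle.dump(C,open('pics/w1C.pkl','wb'))
snap('top','top1')
W=cloud(d,C);print(telemetry.observe()['tool_pos'],W[...,:2].reshape(-1,2).min(0),W[...,:2].reshape(-1,2).max(0))
E
```

```text
time: 1.35
tool_pos: [0.5308, 0.0018, 0.419]
tool_rot: [-3.14, -0.0, 0.132]
contact_force: [-0.7, 0.0, -0.3]
opening: 0.0917
grip_force: 0.0
[ 0.52930308 -0.00105242  0.4189558 ] [ 0.21053117 -0.36186958] [0.73754819 0.32300373]
```

View pics/w1.png

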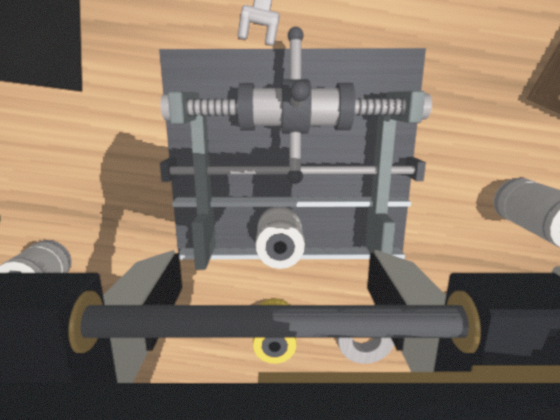

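View pics/top1.png

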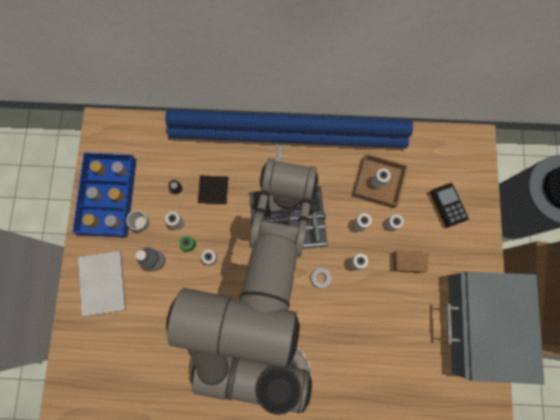

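The wrist picture shows the old short filter at (280,240) and the cheeks at about (203,240) and (380,240). The spoke balls are at (295,34), (300,90) pointing up, and (294,177). The top view shows no further short filters on the counter, so the row is A and D.

```bash
python3 - <<'E'
from h import *
import pickle
C=pickle.load(open('pics/w1C.pkl','rb'));W=cloud(np.load('pics/w1d.npy'),C);p=np.load('pics/w1c.npy')
# rail tops by height, away from cheeks
def fitline(m):
    P=W[m];vx,vy,x0,y0=cv2.fitLine(P[:,:2].astype(np.float32),cv2.DIST_HUBER,0,.01,.01).ravel();return P,np.array([vx,vy]),np.array([x0,y0])
M=np.zeros(W.shape[:2],bool)
z=W[...,2]
for r0,r1 in((196,210),(250,264)):
    m=M.copy();m[r0:r1,215:258]=1;m[r0:r1,305:366]=1;m&=(z>.017)&(z<.035)
    P,v,o=fitline(m);v=v*np.sign(v[1]);print('rail',m.sum(),'z',np.median(P[:,2]).round(4),'yaw',np.arctan2(-v[0],v[1]).round(4),'x at y=0',(o[0]-o[1]*v[0]/v[1]).round(4))
Cn=onplane(np.array([(161,49),(424,48)]),.006,C);print('far plate corners',Cn.round(4))
E=onplane(np.array([(178,203),(409,203),(183,257),(405,256)]),.026,C);print('rail ends',E.round(4))
for n,(u,v) in dict(up=(300,90),far=(295,34),near=(294,177),can=(280,247)).items():
    q=W[v-4:v+5,u-4:u+5].reshape(-1,3);print(n,'top z',np.percentile(q[:,2],90).round(4),'xy',np.median(q,axis=0).round(4))
# cheek tops
for u0,u1 in((185,225),(360,400)):
    q=W[215:255,u0:u1].reshape(-1,3);q=q[(q[:,2]>.06)&(q[:,2]<.08)];print('cheek',len(q),q.min(0).round(4),q.max(0).round(4),q.mean(0).round(4))
# can ring
hs=cv2.cvtColor(p,cv2.COLOR_RGB2HSV)
q=W[200:275,250:310].reshape(-1,3);q=q[(q[:,2]>.06)&(q[:,2]<.08)];print('can',np.median(q[:,2]),(q.min(0)+q.max(0))/2, q.max(0)-q.min(0))
q=W[40:170,160:435].reshape(-1,3);q=q[q[:,2]>.083];print('lugs etc',len(q),q.min(0),q.max(0))
E
```

```text
rail 725 z 0.0255 yaw 0.1305 x at y=0 0.5011
rail 723 z 0.0251 yaw 0.1325 x at y=0 0.4382
far plate corners [[ 0.6416  0.1321  0.006 ]
 [ 0.677  -0.1312  0.006 ]]
rail ends [[ 0.4876  0.1022  0.026 ]
 [ 0.5204 -0.1472  0.026 ]
 [ 0.4237  0.0933  0.026 ]
 [ 0.4581 -0.158   0.026 ]]
up top z 0.1412 xy [ 0.6178 -0.0044  0.1404]
far top z 0.0698 xy [0.6629 0.0018 0.069 ]
near top z 0.0948 xy [ 0.5472 -0.0132  0.0935]
can top z 0.0684 xy [ 0.4684 -0.012   0.0676]
cheek 472 [0.4479 0.0613 0.06  ] [0.4852 0.0776 0.0716] [0.469  0.0692 0.0686]
cheek 477 [ 0.4756 -0.1243  0.06  ] [ 0.5101 -0.1086  0.0718] [ 0.4945 -0.1151  0.0684]
can 0.06614245131942362 [ 0.46832654 -0.01181976  0.06466732] [0.04955298 0.0493257  0.00912589]
lugs etc 6594 [ 0.55247611 -0.12047309  0.08300599] [0.63132764 0.10695423 0.39889909]
```

```bash
python3 - <<'E'
from h import *
print(shift(.468,-.012,.30,.1315));print(shift(.468,-.012,.204,.1315))
E
```

```text
[-6.22050e+01  2.91500e+00  1.18956e+02 -2.00000e-03]
[-6.22050e+01  2.91500e+00  2.14956e+02 -2.00000e-03]
```

```bash

python3 -m crank '[[0.6,-20,1,20,0],[0.6,-41,2,40,0],[0.6,-62,3,65,0],[0.6,-62,3,90,0],[0.6,-62,3,115,0],[0.6,-62,3,140,0],[0.6,-62,3,160,0],[0.6,-62,3,180,0],[0.6,-62,3,200,0],[0.6,-62,3,215,0],[0.6,-62,3,215,0]]'
python3 -m crank '[[-1,0,0,0,0],[-1,0,0,0,0],[-1,0,0,0,0],[-1,0,0,0,0],[-1,0,0,0,0],[-1,0,0,0,0],[-1,0,0,0,0]]' 25
python3 -c "
from h import *;print(shift(.644,.27,.204,.1315))"
```

```text
time: 2.37
tool_pos: [0.4666, -0.0136, 0.2024]
tool_rot: [-3.14, 0.005, 0.126]
contact_force: [-1.5, -0.0, -0.3]
opening: 0.0734
grip_force: 0.0
time: 2.95
tool_pos: [0.4684, -0.0126, 0.2056]
tool_rot: [3.141, -0.002, 0.128]
contact_force: [-0.6, -0.2, 7.0]
opening: 0.0495
grip_force: 25.0
[ 2.10255e+02 -2.57919e+02  1.64800e+00 -4.00000e-03]
```

```bash

python3 -m crank '[[-1,0,0,-15,0],[-1,0,0,-40,0],[-1,0,0,-70,0],[-1,0,0,-100,0],[-1,0,0,-120,0],[-1,20,-25,-130,0],[-1,40,-50,-130,0],[-1,60,-75,-130,0],[-1,80,-100,-130,0],[-1,100,-124,-130,0],[-1,120,-149,-130,0],[-1,140,-174,-130,0]]'
python3 -m crank '[[-1,20,-24,0,0],[-1,38,-46,0,0],[-1,55,-66,0,0],[-1,66,-80,0,0],[-1,70,-84,0,0],[-1,70,-84,0,0]]'
python3 -c "
from h import *;print(shift(.644,.27,.202,.1315))"
```

```text
time: 3.95
tool_pos: [0.5851, 0.1793, 0.3343]
tool_rot: [3.141, 0.001, 0.128]
contact_force: [1.3, -0.7, -2.9]
opening: 0.0498
grip_force: 25.0
time: 4.45
tool_pos: [0.6435, 0.2711, 0.3334]
tool_rot: [3.141, 0.001, 0.129]
contact_force: [-1.2, -0.4, -2.9]
opening: 0.0497
grip_force: 25.0
[ 3.44000e-01  1.17700e+00  1.31412e+02 -2.00000e-03]
```

```bash

python3 -m crank '[[-1,0,1,25,0],[-1,0,1,50,0],[-1,0,1,75,0],[-1,0,1,95,0],[-1,0,1,110,0],[-1,0,1,118,0],[-1,0,1,123,0],[-1,0,1,126,0],[-1,0,1,128,0],[-1,0,1,130,0],[-1,0,1,131,0],[-1,0,1,131,0]]'
python3 -m crank '[[-0.1,0,0,0,0],[0.1,0,0,0,0],[0.3,0,0,0,0],[0.6,0,0,0,0],[0.6,0,0,0,0],[0.6,0,0,0,0],[0.6,0,0,-15,0],[0.6,0,0,-40,0],[0.6,0,0,-75,0],[0.6,0,0,-110,0],[0.6,0,0,-140,0],[0.6,0,0,-160,0]]'
python3 -m crank '[[0.6,-40,0,-20,0],[0.6,-60,0,-40,0],[0.6,-60,0,-40,0]]'
python3 - <<'E'
from h import *
p,d,C=snap('wrist','w2');W=cloud(d,C);z=W[...,2]
m=(z>.055)&(z<.075)&(np.abs(W[...,0]-.644)<.06)&(np.abs(W[...,1]-.27)<.06)
q=W[m];print('can',m.sum(),np.median(q[:,2]),(q.min(0)+q.max(0))/2,q.max(0)-q.min(0))
g=cv2.cvtColor(p,cv2.COLOR_RGB2GRAY);b=((g<45)&(np.abs(z-.003)<.006)&(W[...,0]>.55)&(W[...,1]>.18)&(W[...,1]<.36)).astype(np.uint8)
c=max(cv2.findContours(b,0,2)[0],key=cv2.contourArea);pts=onplane(c.reshape(-1,2),.003,C)[:,:2].astype(np.float32);print('mat',cv2.minAreaRect(pts))
print(shift(.386,.263,.30,.5))
E
```

```text
time: 5.45
tool_pos: [0.6437, 0.2691, 0.2041]
tool_rot: [-3.142, -0.001, 0.128]
contact_force: [0.4, 0.6, -2.1]
opening: 0.0494
grip_force: 25.0
time: 6.45
tool_pos: [0.6437, 0.2691, 0.3679]
tool_rot: [-3.141, -0.005, 0.128]
contact_force: [0.1, -0.3, -0.4]
opening: 0.0736
grip_force: 0.0
time: 6.7
tool_pos: [0.5815, 0.2617, 0.409]
tool_rot: [-3.14, -0.006, 0.129]
contact_force: [0.9, 0.7, 0.4]
opening: 0.0733
grip_force: 0.0
can 2497 0.06327348629172819 [0.64365804 0.26866993 0.06082154] [0.04940051 0.04977812 0.01162202]
mat ((0.6020980477333069, 0.2819072902202606), (0.022266771644353867, 0.08213445544242859), 0.33704763650894165)
[-195.102  -26.6    107.175   -0.371]
```

View pics/w2.png

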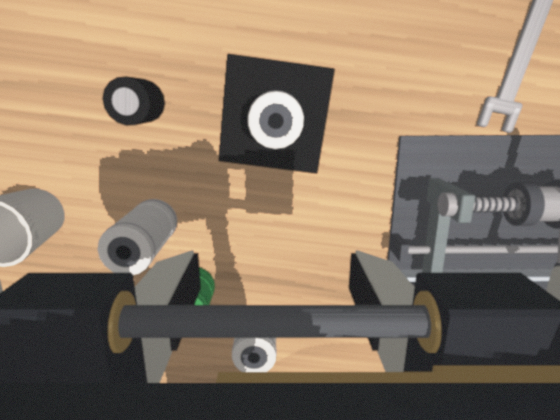

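```bash
python3 - <<'E'
from h import *
C=cal('wrist');print('mat mid',onplane(np.array([(228,54),(334,69),(317,172),(219,159)]),.003,C)[:,:2].mean(0))
p,d,C=snap('wrist');W=cloud(d,C);z=W[...,2];g=p.min(-1)
m=(z>.05)&(z<.075)&(np.abs(W[...,0]-.387)<.04)&(np.abs(W[...,1]-.263)<.04);q=W[m];print('D',m.sum(),(q.min(0)+q.max(0))/2,q.max(0)-q.min(0))
print(shift(.387,.263,.30,.13),shift(.387,.263,.198,.13))
E
```

```text
mat mid [0.64621488 0.26954274]
D 1365 [0.39045782 0.25979682 0.05645423] [0.04410986 0.05025056 0.01277257]
[-1.9491e+02 -2.6626e+01  1.0529e+02 -2.0000e-03] [-1.9491e+02 -2.6626e+01  2.0729e+02 -2.0000e-03]
```

```bash

python3 -m crank '[[0.6,-35,-4,0,0],[0.6,-70,-8,5,0],[0.6,-105,-12,15,0],[0.6,-140,-17,30,0],[0.6,-170,-21,45,0],[0.6,-190,-24,65,0],[0.6,-193,-24,90,0],[0.6,-193,-24,115,0],[0.6,-193,-24,140,0],[0.6,-193,-24,165,0],[0.6,-193,-24,185,0],[0.6,-193,-24,200,0]]'
python3 -m crank '[[0.6,0,0,7,0],[0.6,0,0,7,0],[-1,0,0,7,0],[-1,0,0,7,0],[-1,0,0,7,0],[-1,0,0,7,0],[-1,0,0,7,0],[-1,0,0,7,0],[-1,0,0,7,0]]' 25
python3 - <<'E'
from h import *
O=np.array([.4729,-.0242]);Y=np.array([-.1311,.9914])
t=O+.025*Y;print(t,shift(*t,.34,.1315),telemetry.observe()['tool_pos'])
E
```

```text
time: 7.8
tool_pos: [0.3897, 0.2603, 0.2007]
tool_rot: [3.14, 0.003, 0.127]
contact_force: [0.6, 0.3, 0.6]
opening: 0.0737
grip_force: 0.0
time: 8.55
tool_pos: [0.3899, 0.2607, 0.1974]
tool_rot: [-3.141, -0.002, 0.128]
contact_force: [0.5, -0.8, 5.8]
opening: 0.0497
grip_force: 25.0
[0.4696225 0.000585 ] [ 4.58810e+01  2.68183e+02 -1.42589e+02 -4.00000e-03] [0.38991786 0.26072809 0.19741109]
```

```bash

python3 -m crank '[[-1,0,0,-15,0],[-1,0,0,-40,0],[-1,0,0,-75,0],[-1,0,0,-110,0],[-1,3,15,-135,0],[-1,8,45,-143,0],[-1,13,78,-143,0],[-1,18,111,-143,0],[-1,24,144,-143,0],[-1,30,177,-143,0],[-1,36,210,-143,0],[-1,41,240,-143,0]]'
python3 -m crank '[[-1,3,18,0,0],[-1,5,27,0,0],[-1,5,28,0,0],[-1,5,28,0,0],[-1,5,28,0,0]]'
python3 -c "
from h import *;print(shift(.4696,.0006,.204,.1315),telemetry.observe()['tool_pos'])"
```

```text
time: 9.55
tool_pos: [0.4609, 0.026, 0.3393]
tool_rot: [-3.142, 0.001, 0.127]
contact_force: [1.0, 0.4, -4.7]
opening: 0.0495
grip_force: 25.0
time: 9.97
tool_pos: [0.469, 0.0017, 0.3394]
tool_rot: [-3.141, 0.001, 0.129]
contact_force: [-0.6, 0.5, -3.3]
opening: 0.0496
grip_force: 25.0
[ 4.76000e-01  1.13300e+00  1.35392e+02 -3.00000e-03] [0.46898285 0.00166221 0.33939212]
```

```bash

python3 -m crank '[[-1,0,0,25,0],[-1,0,1,50,0],[-1,0,1,75,0],[-1,0,1,95,0],[-1,0,1,110,0],[-1,0,1,120,0],[-1,0,1,126,0],[-1,0,1,130,0],[-1,0,1,132,0],[-1,0,1,134,0],[-1,0,1,134,0],[-1,0,1,134,0]]'
python3 -m crank '[[-0.1,0,0,0,0],[0.1,0,0,0,0],[0.3,0,0,0,0],[0.4,0,0,0,0],[0.4,0,0,0,0],[0.4,0,0,0,0],[0.4,0,0,-15,0],[0.4,0,0,-35,0],[0.4,0,0,-60,0],[-1,0,20,-75,0],[-1,0,40,-75,0],[-1,0,55,-75,0]]'
python3 -c "
from h import *
O=np.array([.4729,-.0242]);Y=np.array([-.1311,.9914])
for a in(-.03,.012):print(shift(*(O+a*Y),.213,.1315))"
```

```text
time: 10.97
tool_pos: [0.4697, -0.0002, 0.2061]
tool_rot: [3.141, -0.001, 0.128]
contact_force: [0.0, -0.3, -3.5]
opening: 0.05
grip_force: 25.0
time: 11.97
tool_pos: [0.477, -0.0559, 0.282]
tool_rot: [3.14, -0.003, 0.128]
contact_force: [0.2, 0.5, 0.9]
opening: 0.0486
grip_force: 0.0
[ 6.1000e-02 -1.9180e+00  6.9036e+01 -3.0000e-03]
[-7.3000e-02 -4.3919e+01  6.9036e+01 -3.0000e-03]
```

```bash

python3 -m crank '[[-1,0,3,0,0],[-1,0,3,0,0],[-1,0,3,0,0],[-1,0,3,0,0],[-1,0,3,15,0],[-1,0,3,30,0],[-1,0,3,45,0],[-1,0,3,58,0],[-1,0,3,69,0],[-1,0,-3,69,0],[-1,0,-9,69,0],[-1,0,-15,69,0]]' 10
python3 -m crank '[[-1,0,-5,0,0],[-1,0,-10,0,0],[-1,0,-15,0,0],[-1,0,-20,0,0],[-1,0,-25,0,0],[-1,0,-29,0,0],[-1,0,-29,0,0],[-1,0,-26,0,0],[-1,0,-26,-20,0],[-1,0,-26,-50,0],[-1,0,-26,-90,0],[-1,0,-26,-130,0]]'
python3 - <<'E'
from h import *
p,d,C=snap('wrist','w3');W=cloud(d,C);z=W[...,2]
m=(z>.055)&(z<.08)&(np.abs(W[...,0]-.47)<.05)&(W[...,1]>-.04)&(W[...,1]<.06);q=W[m];print(m.sum(),(q.min(0)+q.max(0))/2,q.max(0)-q.min(0))
t,d,C=snap('top');W=cloud(d,C);z=W[...,2]
for x,y in((.5425,-.394),(.535,-.276),(.393,-.265)):
    m=(z>.05)&(np.abs(W[...,0]-x)<.05)&(np.abs(W[...,1]-y)<.05);q=W[m];print('can',len(q),np.percentile(q[:,2],95),(q.min(0)+q.max(0))/2)
print(telemetry.observe()['tool_pos'],shift(.5425,-.394,.30,.1315))
E
```

```text
time: 12.97
tool_pos: [0.4749, -0.0392, 0.2123]
tool_rot: [3.141, -0.001, 0.129]
contact_force: [1.0, -3.5, 3.1]
opening: 0.0006
grip_force: 2.0
time: 13.97
tool_pos: [0.4708, -0.0142, 0.3422]
tool_rot: [-3.14, 0.003, 0.127]
contact_force: [1.3, -0.5, -0.4]
opening: 0.0005
grip_force: 0.0
3406 [0.46159078 0.03266077 0.06212018] [0.05324514 0.0546558  0.01407908]
can 158 0.06394842235532484 [ 0.54041821 -0.39407568  0.05818329]
can 193 0.09524973447420779 [ 0.53246429 -0.27445549  0.07515299]
can 195 0.09563639498016867 [ 0.39161721 -0.26395228  0.07410613]
[ 0.47264041 -0.01451287  0.3470426 ] [ 2.09980e+01  3.85292e+02  4.70430e+01 -4.00000e-03]
```

View pics/w3.png

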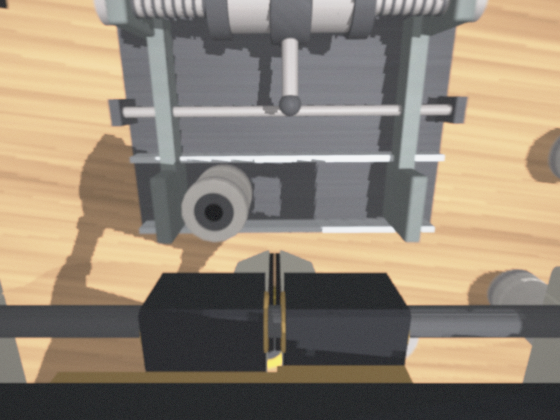

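```bash

python3 -m crank '[[0.4,2,32,0,-0.05],[0.4,4,64,0,-0.12],[0.4,6,97,0,-0.2],[0.4,8,130,0,-0.28],[0.4,9,163,0,-0.36],[0.4,11,195,0,-0.44],[0.4,13,228,0,-0.52],[0.4,15,260,0,-0.6],[0.4,16,293,0,-0.654],[0.4,18,325,0,-0.654],[0.4,20,355,0,-0.654],[0.4,21,375,0,-0.654]]'
python3 -m crank '[[0.5,0,0,0,0],[0.5,0,0,0,0],[0.5,0,0,0,0]]'
python3 -c "
from h import *
p,d,C=snap('wrist');W=cloud(d,C);z=W[...,2]
m=(z>.05)&(z<.07)&(np.abs(W[...,0]-.5425)<.05)&(np.abs(W[...,1]+.394)<.05);q=W[m];print(m.sum(),(q.min(0)+q.max(0))/2,q.max(0)-q.min(0))
print(telemetry.observe()['tool_pos'],shift(.5425,-.394,.198,.7855))"
```

```text
time: 15.07
tool_pos: [0.5396, -0.3863, 0.3399]
tool_rot: [-3.14, 0.0, 0.78]
contact_force: [-0.9, 0.1, -0.1]
opening: 0.0641
grip_force: 0.0
time: 15.32
tool_pos: [0.5397, -0.3828, 0.3405]
tool_rot: [-3.139, -0.0, 0.782]
contact_force: [-0.0, 0.2, -0.2]
opening: 0.0689
grip_force: 0.0
3205 [ 0.54410963 -0.39864461  0.05667007] [0.05012875 0.04973935 0.01294213]
[ 0.53989781 -0.38243382  0.3409554 ] [-6.30900e+00  1.00370e+01  1.42955e+02 -3.00000e-03]
```

```bash

python3 -m crank '[[0.6,-7,13,15,0],[0.6,-7,13,40,0],[0.6,-7,13,65,0],[0.6,-7,13,90,0],[0.6,-7,13,110,0],[0.6,-7,13,125,0],[0.6,-7,13,136,0],[0.6,-7,13,143,0],[0.6,-7,13,143,0]]'
python3 -m crank '[[-1,0,0,0,0],[-1,0,0,0,0],[-1,0,0,0,0],[-1,0,0,0,0],[-1,0,0,0,0],[-1,0,0,0,0],[-1,0,0,-15,0],[-1,0,0,-45,0],[-1,0,0,-80,0],[-1,0,0,-115,0],[-1,0,0,-143,0],[-1,0,0,-143,0]]' 25
python3 - <<'E'
from h import *
O=np.array([.4729,-.0242]);X=np.array([.9914,.1311]);Y=np.array([-.1311,.9914])
t=O-.027*Y-.002*X;print(t,shift(*t,.34,.1315),shift(*t,.204,.1315),telemetry.observe()['tool_pos'])
E
```

```text
time: 16.12
tool_pos: [0.5441, -0.3967, 0.1975]
tool_rot: [-3.139, 0.0, 0.783]
contact_force: [-0.1, 0.2, -0.3]
opening: 0.0736
grip_force: 0.0
time: 17.12
tool_pos: [0.5448, -0.3982, 0.3484]
tool_rot: [3.131, -0.001, 0.782]
contact_force: [0.9, -1.5, -2.4]
opening: 0.0496
grip_force: 25.0
[ 0.4744569 -0.05123  ] [ 194.505 -295.78     8.417    0.65 ] [ 194.505 -295.78   144.417    0.65 ] [ 0.54481931 -0.39816973  0.34841715]
```

```bash

python3 -m crank '[[-1,16,-24,0,0.04],[-1,34,-51,0,0.1],[-1,52,-79,0,0.18],[-1,70,-106,0,0.26],[-1,88,-134,0,0.34],[-1,106,-161,0,0.42],[-1,124,-189,0,0.5],[-1,142,-216,0,0.57],[-1,158,-241,0,0.63],[-1,172,-262,0,0.652],[-1,184,-280,0,0.652],[-1,192,-292,0,0.652]]'
python3 -m crank '[[-1,0,0,0,0],[-1,0,0,0,0],[-1,0,0,0,0]]'
python3 -c "
from h import *;print(shift(.4745,-.0512,.204,.1315),telemetry.observe()['tool_pos'])"
```

```text
time: 18.12
tool_pos: [0.4734, -0.053, 0.34]
tool_rot: [-3.14, 0.003, 0.131]
contact_force: [0.5, -0.0, -4.1]
opening: 0.0497
grip_force: 25.0
time: 18.37
tool_pos: [0.4747, -0.0555, 0.3409]
tool_rot: [-3.142, 0.001, 0.13]
contact_force: [0.4, 0.1, -3.9]
opening: 0.0498
grip_force: 25.0
[ 4.11000e-01 -4.30700e+00  1.36857e+02 -2.00000e-03] [ 0.47465048 -0.05552409  0.34085728]
```

```bash

python3 -m crank '[[-1,0,-4,25,0],[-1,0,-4,50,0],[-1,0,-4,75,0],[-1,0,-4,95,0],[-1,0,-4,110,0],[-1,0,-4,120,0],[-1,0,-4,126,0],[-1,0,-4,130,0],[-1,0,-4,133,0],[-1,0,-4,136,0],[-1,0,-4,136,0],[-1,0,-4,136,0]]'
python3 -m crank '[[-0.1,0,0,0,0],[0.1,0,0,0,0],[0.3,0,0,0,0],[0.4,0,0,0,0],[0.4,0,0,0,0],[0.4,0,0,0,0],[0.4,0,0,-15,0],[0.4,0,0,-40,0],[0.4,0,0,-70,0],[0,0,0,-105,0],[-1,0,0,-135,0],[-1,0,0,-150,0]]'
python3 -m crank '[[-1,20,0,-20,0],[-1,40,0,-35,0],[-1,40,0,-35,0],[-1,40,0,-35,0]]' 10
python3 - <<'E'
from h import *
p,d,C=snap('wrist','w4');W=cloud(d,C);z=W[...,2]
O=np.array([.4729,-.0242]);X=np.array([.9914,.1311]);Y=np.array([-.1311,.9914])
L=np.stack([(W[...,:2]-O)@X,(W[...,:2]-O)@Y,z],-1)
for lo,hi in((-.06,0.0),(.028,.083)):
    m=(z>.055)&(z<.08)&(np.abs(L[...,0])<.04)&(L[...,1]>lo)&(L[...,1]<hi);q=L[m];print(m.sum(),(q.min(0)+q.max(0))/2,q.max(0)-q.min(0))
for n,a,b in(('near',-.085,-.03),('up',-.03,.03),('far',.03,.085)):
    m=(np.abs(L[...,1])<.012)&(L[...,0]>.135+a)&(L[...,0]<.135+b)&(z>.02)&(z<.16);q=L[m];print(n,len(q),q[q[:,2].argmax()].round(4),q[q[:,0].argmin()].round(4),q[q[:,0].argmax()].round(4))
O2=O+.135*X;t=O2-.075*X;print('axis',O2,telemetry.observe()['tool_pos'])
E
```

```text
time: 19.37
tool_pos: [0.4743, -0.0513, 0.206]
tool_rot: [3.141, -0.001, 0.13]
contact_force: [0.2, -0.2, -4.4]
opening: 0.0493
grip_force: 25.0
time: 20.37
tool_pos: [0.4746, -0.0512, 0.3595]
tool_rot: [3.139, -0.005, 0.13]
contact_force: [0.9, -0.8, 0.2]
opening: 0.0486
grip_force: 0.0
time: 20.7
tool_pos: [0.5141, -0.0459, 0.3909]
tool_rot: [3.141, -0.001, 0.13]
contact_force: [-0.2, -0.3, -0.2]
opening: 0.0223
grip_force: 0.0
2273 [-0.00278687 -0.02750655  0.06208325] [0.04975764 0.04939132 0.01390188]
2315 [-0.00229625  0.05518967  0.06231209] [0.04991598 0.04972104 0.01382041]
near 723 [ 0.0764 -0.001   0.0956] [ 0.0652 -0.011   0.0312] [ 0.105  -0.0033  0.085 ]
up 2422 [ 0.144  -0.0009  0.1425] [ 0.105  -0.001   0.0853] [0.1649 0.0045 0.0709]
far 456 [0.1658 0.0019 0.0742] [ 0.1652 -0.0045  0.0693] [0.1899 0.0069 0.0622]
axis [ 0.606739  -0.0065015] [ 0.51336101 -0.04586526  0.38996582]
```

View pics/w4.png

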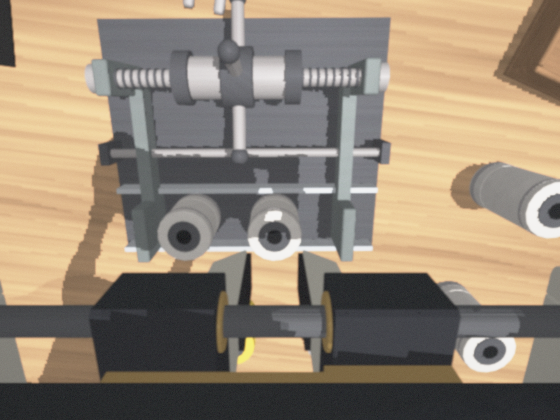

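The row is in place: filters upright at (188,230) and (274,230), cheeks at (143,230) and (345,230), upper spoke ball at (228,50). Next I close the fingers and drive the spokes.

```bash
python3 - <<'E'
from h import *
O=np.array([.4729,-.0242]);X=np.array([.9914,.1311]);Y=np.array([-.1311,.9914])
t=O+.073*X-.001*Y;print(t,shift(*t,.35,.1315),shift(*t,.284,.1315))
E
```

```text
[ 0.5454033 -0.0156211] [ 3.5697e+01 -2.5829e+01  3.9966e+01 -1.0000e-03] [ 3.56970e+01 -2.58290e+01  1.05966e+02 -1.00000e-03]
```

```bash

python3 -m crank '[[-1,12,-9,10,0],[-1,24,-18,25,0],[-1,36,-26,40,0],[-1,36,-26,60,0],[-1,36,-26,80,0],[-1,36,-26,95,0],[-1,36,-26,106,0],[-1,36,-26,106,0],[-1,36,-26,106,0]]' 10
python3 -c "
from cell import telemetry as t;print(t.observe()['tool_pos'])"
python3 -m crank '[[-1,10,0,-3,0],[-1,18,0,-8,0],[-1,26,0,-11,0],[-1,35,0,-14,0],[-1,43,0,-15,0],[-1,51,0,-15,0],[-1,58,0,-14,0],[-1,66,0,-12,0],[-1,73,0,-9,0],[-1,80,0,-5,0],[-1,86,0,0,0],[-1,92,0,5,0]]'
python3 -m crank '[[-1,0,0,0,0],[-1,-4,0,0,0],[-1,-4,0,-25,0],[-1,-4,0,-54,0],[-1,-35,0,-56,0],[-1,-68,0,-56,0],[-1,-92,0,-54,0],[-1,-92,0,-30,0],[-1,-92,0,-5,0],[-1,-92,0,-5,0]]'
python3 - <<'E'
from h import *
print(telemetry.observe()['tool_pos'])
p,d,C=snap('wrist','w5');W=cloud(d,C);z=W[...,2]
O=np.array([.4729,-.0242]);X=np.array([.9914,.1311]);Y=np.array([-.1311,.9914])
L=np.stack([(W[...,:2]-O)@X,(W[...,:2]-O)@Y,z],-1)
m=(np.abs(L[...,1])<.02)&(L[...,0]>.06)&(L[...,0]<.21)&(z>.09)&(z<.16);q=L[m];print(len(q),q[q[:,2].argmax()].round(4))
E
```

```text
time: 21.5
tool_pos: [0.5453, -0.0156, 0.2836]
tool_rot: [-3.141, 0.003, 0.13]
contact_force: [0.4, -0.7, 0.6]
opening: 0.0005
grip_force: 0.0
[ 0.54529094 -0.01562603  0.28358815]
time: 22.5
tool_pos: [0.6376, -0.0035, 0.2785]
tool_rot: [-3.141, 0.002, 0.13]
contact_force: [-4.3, -0.6, 2.9]
opening: 0.0005
grip_force: 1.9
time: 23.33
tool_pos: [0.5444, -0.0155, 0.2814]
tool_rot: [-3.14, 0.005, 0.129]
contact_force: [-0.3, 0.2, -0.3]
opening: 0.0005
grip_force: 0.0
[ 0.54440225 -0.0154796   0.28142953]
9946 [ 0.069  -0.0035  0.1595]
```

View pics/w5.png

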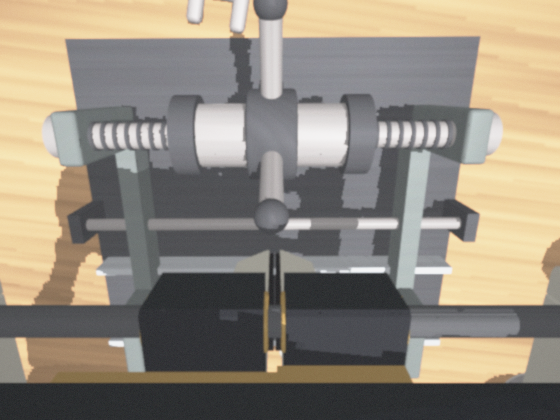

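Spokes turned as planned: they now sit at about ±45°, with balls at (270,5) and (270,215). The push force was about 4 N. Repeating the stroke.

```bash
cat > spk.py <<'E'
from h import *
p,d,C=snap('wrist');W=cloud(d,C);z=W[...,2]
O=np.array([.4729,-.0242]);X=np.array([.9914,.1311]);Y=np.array([-.1311,.9914])
L=np.stack([(W[...,:2]-O)@X-.135,(W[...,:2]-O)@Y,z-.075],-1)
r=np.hypot(L[...,0],L[...,2]);m=(np.abs(L[...,1])<.012)&(r>.035)&(r<.072)&(L[...,2]>-.01)&(L[...,0]>-.06)
m[240:]=0;a=np.degrees(np.arctan2(L[...,0],L[...,2])[m]);h,e=np.histogram(a,bins=np.arange(-90,100,6));print('spoke angle hist',[(int(b),int(n)) for b,n in zip(e,h) if n>15])
for s in(1,-1):   # lug positions along the screw -> cheek
    m=(np.abs(L[...,0])<.02)&(L[...,2]>.005)&(L[...,2]<.022)&(s*L[...,1]>.055)&(s*L[...,1]<.13);q=s*L[...,1][m];print('lug',s,len(q),np.percentile(q,[3,97]).round(4) if len(q) else '')
print('tcp',np.round(telemetry.observe()['tool_pos'],4))
E
for_note="two full cycles"
python3 -m crank '[[-1,10,0,-3,0],[-1,18,0,-8,0],[-1,26,0,-11,0],[-1,35,0,-14,0],[-1,43,0,-15,0],[-1,51,0,-15,0],[-1,58,0,-14,0],[-1,66,0,-12,0],[-1,73,0,-9,0],[-1,80,0,-5,0],[-1,86,0,0,0],[-1,92,0,5,0]]'
python3 -m crank '[[-1,0,0,0,0],[-1,-4,0,0,0],[-1,-4,0,-25,0],[-1,-4,0,-54,0],[-1,-35,0,-56,0],[-1,-68,0,-56,0],[-1,-92,0,-54,0],[-1,-92,0,-30,0],[-1,-92,0,-5,0],[-1,-92,0,-5,0]]'
python3 spk.py
python3 -m crank '[[-1,10,0,-3,0],[-1,18,0,-8,0],[-1,26,0,-11,0],[-1,35,0,-14,0],[-1,43,0,-15,0],[-1,51,0,-15,0],[-1,58,0,-14,0],[-1,66,0,-12,0],[-1,73,0,-9,0],[-1,80,0,-5,0],[-1,86,0,0,0],[-1,92,0,5,0]]'
python3 -m crank '[[-1,0,0,0,0],[-1,-4,0,0,0],[-1,-4,0,-25,0],[-1,-4,0,-54,0],[-1,-35,0,-56,0],[-1,-68,0,-56,0],[-1,-92,0,-54,0],[-1,-92,0,-30,0],[-1,-92,0,-5,0],[-1,-92,0,-5,0]]'
python3 spk.py
```

```text
time: 24.38
tool_pos: [0.6377, -0.0036, 0.2787]
tool_rot: [-3.141, 0.002, 0.13]
contact_force: [-4.3, -0.8, 1.5]
opening: 0.0003
grip_force: 2.0
time: 25.22
tool_pos: [0.5444, -0.0155, 0.2815]
tool_rot: [-3.14, 0.005, 0.129]
contact_force: [0.3, 0.0, -0.2]
opening: 0.0006
grip_force: 0.0
spoke angle hist [(-30, 415), (-24, 1309), (54, 1219), (60, 531)]
lug 1 3362 [0.0581 0.1046]
lug -1 3343 [0.0576 0.1039]
tcp [ 0.5453 -0.0156  0.2833]
time: 26.27
tool_pos: [0.6377, -0.0036, 0.2787]
tool_rot: [-3.141, 0.001, 0.13]
contact_force: [-4.8, -0.0, 1.1]
opening: 0.0002
grip_force: 2.0
time: 27.1
tool_pos: [0.5444, -0.0156, 0.2814]
tool_rot: [-3.14, 0.005, 0.129]
contact_force: [-2.2, 0.1, -0.3]
opening: 0.0004
grip_force: 0.0
spoke angle hist [(-30, 396), (-24, 1318), (54, 1225), (60, 521)]
lug 1 3141 [0.058  0.0991]
lug -1 3137 [0.0578 0.0986]
tcp [ 0.5453 -0.0156  0.2834]
```

```bash

python3 -m crank '[[-1,10,0,-3,0],[-1,18,0,-8,0],[-1,26,0,-11,0],[-1,35,0,-14,0],[-1,43,0,-15,0],[-1,51,0,-15,0],[-1,58,0,-14,0],[-1,66,0,-12,0],[-1,73,0,-9,0],[-1,80,0,-5,0],[-1,86,0,0,0],[-1,92,0,5,0]]'
python3 -m crank '[[-1,0,0,0,0],[-1,-4,0,0,0],[-1,-4,0,-25,0],[-1,-4,0,-54,0],[-1,-35,0,-56,0],[-1,-68,0,-56,0],[-1,-92,0,-54,0],[-1,-92,0,-30,0],[-1,-92,0,-5,0],[-1,-92,0,-5,0]]'
python3 -m crank '[[-1,10,0,-3,0],[-1,18,0,-8,0],[-1,26,0,-11,0],[-1,35,0,-14,0],[-1,43,0,-15,0],[-1,51,0,-15,0],[-1,58,0,-14,0],[-1,66,0,-12,0],[-1,73,0,-9,0],[-1,80,0,-5,0],[-1,86,0,0,0],[-1,92,0,5,0]]'
python3 -m crank '[[-1,0,0,0,0],[-1,-4,0,0,0],[-1,-4,0,-25,0],[-1,-4,0,-54,0],[-1,-35,0,-56,0],[-1,-68,0,-56,0],[-1,-92,0,-54,0],[-1,-92,0,-30,0],[-1,-92,0,-5,0],[-1,-92,0,-5,0]]'
python3 spk.py
python3 -c "
from h import *
p,d,C=snap('scene');a=p[130:310,200:420];cv2.imwrite('pics/s1.png',cv2.resize(a[:,:,::-1],None,fx=3,fy=3,interpolation=cv2.INTER_CUBIC))"
```

```text
time: 28.15
tool_pos: [0.6377, -0.0036, 0.2787]
tool_rot: [-3.141, 0.001, 0.13]
contact_force: [-4.3, -0.3, 2.5]
opening: 0.0002
grip_force: 2.0
time: 28.98
tool_pos: [0.5444, -0.0155, 0.2815]
tool_rot: [-3.14, 0.005, 0.129]
contact_force: [-1.9, 0.2, -0.3]
opening: 0.0005
grip_force: 0.0
time: 29.98
tool_pos: [0.6377, -0.0036, 0.2787]
tool_rot: [-3.141, 0.001, 0.13]
contact_force: [-5.2, -0.5, 1.6]
opening: 0.0006
grip_force: 2.0
time: 30.82
tool_pos: [0.5445, -0.0156, 0.2815]
tool_rot: [-3.14, 0.005, 0.129]
contact_force: [-1.2, 0.1, -1.2]
opening: 0.0008
grip_force: 0.0
spoke angle hist [(-30, 414), (-24, 1311), (54, 1246), (60, 516)]
lug 1 2730 [0.0568 0.0884]
lug -1 2699 [0.0576 0.0877]
tcp [ 0.5454 -0.0156  0.2834]
```

View pics/s1.png

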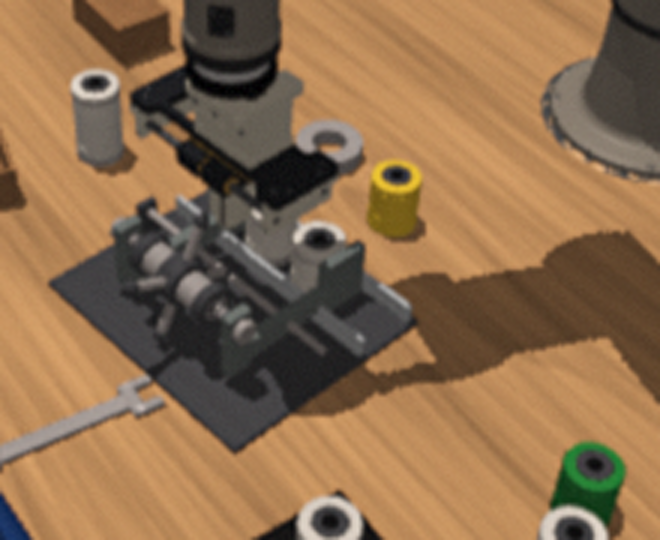

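The scene crop shows both filters upright at (270,235) and (320,245), with the cheeks closing evenly. Two more strokes are safe.

```bash

python3 -m crank '[[-1,10,0,-3,0],[-1,18,0,-8,0],[-1,26,0,-11,0],[-1,35,0,-14,0],[-1,43,0,-15,0],[-1,51,0,-15,0],[-1,58,0,-14,0],[-1,66,0,-12,0],[-1,73,0,-9,0],[-1,80,0,-5,0],[-1,86,0,0,0],[-1,92,0,5,0]]'
python3 -m crank '[[-1,0,0,0,0],[-1,-4,0,0,0],[-1,-4,0,-25,0],[-1,-4,0,-54,0],[-1,-35,0,-56,0],[-1,-68,0,-56,0],[-1,-92,0,-54,0],[-1,-92,0,-30,0],[-1,-92,0,-5,0],[-1,-92,0,-5,0]]'
python3 spk.py
python3 -m crank '[[-1,10,0,-3,0],[-1,18,0,-8,0],[-1,26,0,-11,0],[-1,35,0,-14,0],[-1,43,0,-15,0],[-1,51,0,-15,0],[-1,58,0,-14,0]]'
python3 -m crank '[[-1,8,0,2,0],[-1,15,0,5,0],[-1,22,0,9,0],[-1,28,0,14,0],[-1,34,0,19,0]]'
python3 -m crank '[[-1,0,0,0,0],[-1,-4,0,0,0],[-1,-4,0,-25,0],[-1,-4,0,-54,0],[-1,-35,0,-56,0],[-1,-68,0,-56,0],[-1,-92,0,-54,0],[-1,-92,0,-30,0],[-1,-92,0,-5,0],[-1,-92,0,-5,0]]'
python3 spk.py
```

```text
time: 31.92
tool_pos: [0.6377, -0.0036, 0.2787]
tool_rot: [-3.141, 0.001, 0.13]
contact_force: [-5.2, -1.3, 1.7]
opening: 0.0005
grip_force: 2.0
time: 32.75
tool_pos: [0.5444, -0.0155, 0.2814]
tool_rot: [-3.14, 0.005, 0.129]
contact_force: [-1.2, -0.5, 0.0]
opening: 0.0004
grip_force: 0.0
spoke angle hist [(-30, 401), (-24, 1325), (54, 1228), (60, 523)]
lug 1 2531 [0.0566 0.083 ]
lug -1 2491 [0.0574 0.0821]
tcp [ 0.5453 -0.0155  0.2833]
time: 33.38
tool_pos: [0.6043, -0.0079, 0.3001]
tool_rot: [3.141, -0.001, 0.13]
contact_force: [-3.7, 0.3, 2.2]
opening: 0.0008
grip_force: 2.1
time: 33.8
tool_pos: [0.6377, -0.0036, 0.2787]
tool_rot: [-3.141, 0.001, 0.13]
contact_force: [-4.3, -0.3, 1.9]
opening: 0.0
grip_force: 2.1
time: 34.63
tool_pos: [0.5444, -0.0155, 0.2814]
tool_rot: [-3.14, 0.005, 0.129]
contact_force: [-0.8, 1.0, -0.7]
opening: 0.0005
grip_force: 0.0
spoke angle hist [(-30, 417), (-24, 1313), (54, 1249), (60, 515)]
lug 1 2305 [0.0567 0.0775]
lug -1 2263 [0.0571 0.0769]
tcp [ 0.5454 -0.0156  0.2834]
```

```bash

python3 -m crank '[[-1,10,0,-3,0],[-1,18,0,-8,0],[-1,26,0,-11,0],[-1,35,0,-14,0]]' | grep -E 'pos|contact'
python3 -m crank '[[-1,3,0,0,0],[-1,6,0,-1,0]]' | grep -E 'pos|contact'
python3 -m crank '[[-1,3,0,0,0],[-1,3,0,0,0]]' | grep -E 'pos|contact'
python3 -m crank '[[-1,3,0,0,0],[-1,3,0,0,0]]' | grep -E 'pos|contact'
```

```text
tool_pos: [0.5811, -0.011, 0.3002]
contact_force: [-3.2, -1.0, -1.6]
tool_pos: [0.587, -0.0102, 0.3007]
contact_force: [-3.5, -0.1, 1.2]
tool_pos: [0.5901, -0.0098, 0.3002]
contact_force: [-2.2, 0.5, 0.7]
tool_pos: [0.593, -0.0094, 0.2997]
contact_force: [-2.5, 0.6, 1.3]
```

```bash

python3 -m crank '[[-1,3,0,0,0],[-1,3,0,0,0]]' | grep -E 'pos|contact'
python3 -m crank '[[-1,3,0,0,0],[-1,3,0,0,0]]' | grep -E 'pos|contact'
python3 -m crank '[[-1,3,0,1,0],[-1,3,0,1,0]]' | grep -E 'pos|contact'
```

```text
tool_pos: [0.596, -0.009, 0.2996]
contact_force: [-3.5, 1.2, 2.1]
tool_pos: [0.5989, -0.0087, 0.2994]
contact_force: [-2.0, -0.3, 1.7]
tool_pos: [0.6016, -0.0083, 0.2987]
contact_force: [-6.9, -0.0, 4.2]
```

```bash

python3 -m crank '[[-1,2,0,0,0],[-1,2,0,0,0]]' | grep -E 'pos|contact'
python3 -m crank '[[-1,2,0,1,0],[-1,2,0,1,0]]' | grep -E 'pos|contact'
```

```text
tool_pos: [0.6031, -0.0081, 0.2985]
contact_force: [-8.6, -0.1, 5.5]
tool_pos: [0.6048, -0.0079, 0.298]
contact_force: [-10.9, -1.5, 9.4]
```

```bash

python3 -m crank '[[-1,2,0,0,0],[-1,2,0,0,0]]' | grep -E 'pos|contact'
python3 -m crank '[[-1,2,0,1,0],[-1,2,0,1,0]]' | grep -E 'pos|contact'
```

```text
tool_pos: [0.6063, -0.0077, 0.2978]
contact_force: [-13.4, -1.5, 9.9]
tool_pos: [0.608, -0.0075, 0.2973]
contact_force: [-15.8, -2.2, 14.1]
```

```bash

python3 -m crank '[[-1,-4,0,0,0],[-1,-8,0,0,0],[-1,-10,0,-25,0],[-1,-10,0,-60,0],[-1,-35,0,-80,0],[-1,-65,0,-95,0],[-1,-90,0,-105,0],[-1,-90,0,-110,0],[-1,-90,0,-110,0]]'
python3 spk.py
python3 - <<'E'
from h import *
p,d,C=snap('wrist','w6');W=cloud(d,C);z=W[...,2]
O=np.array([.4729,-.0242]);X=np.array([.9914,.1311]);Y=np.array([-.1311,.9914])
L=np.stack([(W[...,:2]-O)@X,(W[...,:2]-O)@Y,z],-1)
for lo,hi in((-.05,0.0),(0,.05)):
    m=(z>.055)&(z<.08)&(np.abs(L[...,0])<.035)&(L[...,1]>lo)&(L[...,1]<hi);q=L[m];print(m.sum(),np.percentile(q,[5,95],axis=0)[:,2],(q.min(0)+q.max(0))/2,q.max(0)-q.min(0))
E
```

```text
time: 37.43
tool_pos: [0.5204, -0.0191, 0.4086]
tool_rot: [3.14, -0.005, 0.129]
contact_force: [0.3, 0.5, 0.2]
opening: 0.0002
grip_force: 0.0
spoke angle hist [(-78, 356), (-72, 48), (0, 128), (6, 222), (12, 71), (90, 173)]
lug 1 788 [0.0559 0.0752]
lug -1 798 [0.0556 0.0749]
tcp [ 0.521  -0.019   0.4076]
1890 [0.05946375 0.06779152] [-0.00156031 -0.02522543  0.06230318] [0.04774477 0.04954846 0.01453788]
1970 [0.0594449  0.06782503] [-0.00133594  0.02523602  0.06241111] [0.04878404 0.04949951 0.01472644]
```

View pics/w6.png

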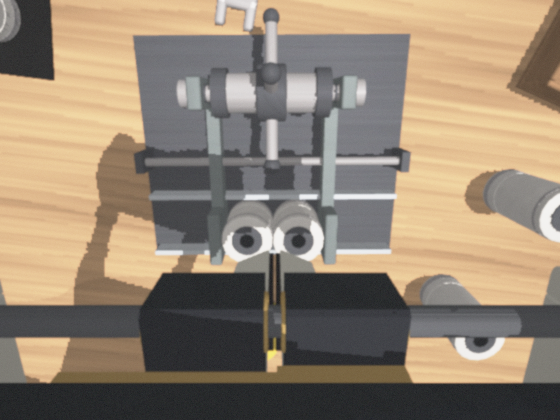

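The wrist picture shows the two short filters tight between the cheeks at (247,235) and (299,235), with the cheeks at (215,235) and (330,235). One last overall check.

```bash
python3 -c "
from h import *
snap('scene','s9')"
```

```text
(no output)
```

View pics/s9.png

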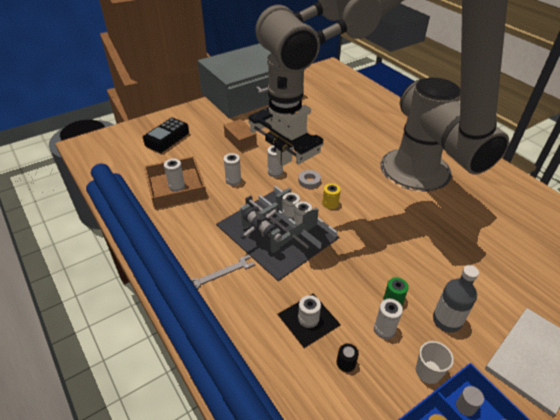

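The old filter is on the mat at (310,312) and the two new shorts are clamped at (297,208). Nothing else appears to have moved and no short filters are left on the counter, so I'm handing in.

```bash
python3 -c "
from cell import ticket;print(ticket.hand_in())"
```

```text
the job is handed in; nothing more can be done
None
```

The job is handed in, with no verdict returned: the old short filter stands on the mat within about 3 mm of its middle, and both new short filters stand tight between the cheeks in the trough; everything else looked unmoved in the last picture.

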